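# Set the transit lock of a sample changer

## Robot

A 7-joint arm with a two-finger parallel gripper is mounted at the origin on the work surface. World frame = base frame: x ahead of the robot, y to its left, z up, the work surface at z = 0. Lengths are in m, angles in rad, forces in N, time in s.
With the tool pointing down it reaches from about 0.425 to 1.025 m from the base axis. Payload 9.4 kg.
Tool frame: the origin (TCP) lies at the very end of the fingers, on their centre line; the grasp point (between the pads) lies 19 mm behind it; z points along the fingers, y is the direction in which the jaws open and shut (so a half turn about z gives the same grasp; the last joint's range is limited). The gripper opens to 93 mm and grips with 3 to 60 N. Pads are 15 mm wide; open, the fingers measure 128 mm over their backs; the gripper's body (75 mm by 188 mm) begins 65 mm behind the grasp point.
Start: joints at [1.249, 0.599, -0.003, 1.599, 0.002, 0.943, -0.08], TCP at [0.176, -0.703, 0.219] pointing down, gripper open.
Joint ranges: [-2.57, 2.57], [-0.35, 1.97], [-1.29, 1.29], [0.11, 2.56], [-1.05, 4.19], [0.11, 1.86], [-2.63, 2.63]. Speed limits (rad/s): [2.22, 2.22, 3.01, 3.01, 3.14, 3.14, 3.14].

## Interface

Orientations are given as a 3x3 rotation matrix whose columns are the frame's x, y, z axes.
In Python, from bench import * gives the robot as it stands. The module is installed in compiled form; this text tells all that it offers.
- The arm moves only by the tool arm_command, never from a script. Its arguments are lists of equal length, an entry for each row: "fingers": the opening, from 0 (shut) to 1 (fully open); "dp": the shift along the tool's x, y, z in mm, a list of three; "roll": the turn about the tool's z in rad. A call has 1 to 20 rows; each row shifts and turns the commanded pose from where the row before left it, along the tool's axes as they then stand; what a row does not reach is not made up. A row lasts 1/10 s, in which the tool goes at most 50 mm and 8.59 degrees, less where a joint would pass 70% of its speed; a pose out of reach is approached as far as the arm can. A call with a gripper value outside its range is refused whole. The fingers move at their own pace and stop on an object; "newtons" is the grip in N (left out, the last holds). Time passes only in rows, so rows that do not move let the fingers close. It gives the time, the measured TCP pose, the force and the opening at its end, in the units of the state.
- sense(): the state, without advancing time (a new reading comes with each control period).
- grab_frame(name): name is "scene" or "top"; returns (picture, depth): 384x512x3 uint8, red, green, blue; 384x512 float32, m along the optical axis (not along the pixel's ray), 0 where there is no reading.
- camera_info(name): a dict with "mtx" (3x3 intrinsics, pixels), "R" (3x3) and "t" (3): a world point X has camera coordinates R X + t. Camera axes: x right, y down, z forward; pixel columns grow to the right and rows downward; lengths in m; the calibration is good to about 2 mm. A picture is of the moment at which its call begins. camera_info takes no time and is no camera call.
- close_job(): hands the job in, once; it reports no verdict.
The state is a dict: "clock": time; "joints": joint angles; "joint_vel": joint speeds; "effort": joint torques, N m; "tool_pos": TCP position; "eef_rot": TCP orientation; "force": force on the tool from outside, world axes, zero at the start; "torque": the same for the moment, N m; "gripper_width": finger opening in m.
Only numpy, scipy, OpenCV 4.12 (cv2) and the standard library are available. Lean on these libraries where they do the work, as an engineer would, in place of code of your own. Each camera call takes 0.05 s, during which the arm holds its last target.

## Task

Set the transit lock of the sample changer: with shut fingers, push the yellow peg sideways to turn the blue disc until its slot lines up with the brass bolt, then push the red end plate so that the bolt slides through the disc and is fully home, the plate up against the aluminium guide. Only push: do not pinch or lift the peg or the bolt, and leave the jar, the crucible and the weight where they stand. Finish with the hand clear of everything.

Things in the scene. Friction and masses are not known exactly. Their poses are not given: they have to be found in the camera images.
- changer: Fixed lock plate and sample changer. Origin: on the disc's axis, at the work surface; x: the way the bolt is pushed, z up. Grey base plate 8 mm thick, x -193 to 57 mm, y +-38. Rail top at z = 12 mm carries the bolt. Beyond the disc a socket for the bolt's nose, x 33 to 57, y +-21, 34 mm high, then a white housing, x 57 to 172, y +-63, 66 mm high.
- guide_stop (a point): Middle of the rear face of the aluminium guide around the bolt, 22 mm above the work surface, at changer x = -76 mm, y = 0: a hard stop for the red plate. The guide runs on 42 mm towards the disc, is 39 mm wide and its top is 32 mm above the work surface. Axes as the changer's.
- lock_disc: Blue slotted disc, diameter 56 mm, top 28 mm above the work surface, turning about the vertical through the changer's origin. Its x axis runs along the slot (16 mm wide, right across, open above), its y axis points to the peg. In line when its x axis is parallel to the changer's, either way round; it starts 0.7 to 1.57 rad off, on either side. Friction 0.035 N m; no spring, no stop within reach.
- peg_top (a point): Top centre of the yellow upright push peg on the disc: diameter 9 mm, 19 mm from the disc's axis, from 28 to 56 mm above the work surface. At the start it is on the side towards the bolt; the guide there is only 32 mm high. It takes about 2 N to push. Axes as the disc's.
- bolt: Loose brass bolt, 134 mm long, 12 wide, 14 high, about 0.25 kg. Origin on its underside below the middle of the red end plate, 12 mm above the work surface; x towards the tapered nose (tip at x = 128 mm), z up. Origin at changer x = -172 to -160 mm at the start, -82 mm fully home. Slides with about 1 N; the nose enters a slot up to about 0.15 rad off and brings it into line.
- plate_back (a point): Middle of the rear face of the bolt's red upright end plate, to be pushed towards the bolt's +x; 32 mm above the work surface. The plate is 12 mm thick along the bolt, 36 mm wide, from 14 to 50 mm above the work surface. Axes as the bolt's.
- amber_jar: Brown glass jar with a white cap, diameter 36 mm, 65 mm high, standing loose on the bench; bystander. Origin: centre of its underside.
- crucible: White ceramic crucible, diameter 40 mm, 35 mm high, standing loose on the bench; bystander. Origin: centre of its underside.
- weight: Dark steel balance weight with a small knob, diameter 28 mm, 42 mm high, standing loose on the bench; bystander. Origin: centre of its underside.
Mind the look-alikes: they are no part of the job. Of the things like the bolt, leave any that is purple; of the rest the smaller one is meant.

How it is judged:
On the way, in this order (a step that is already met when the one before it is completed fails the run):
1. the disc's slot is lined up with the bolt (angle between the x axis of lock_disc and the x axis of changer, either way round below 0.25 rad), for 0.1 s.
2. the bolt is pushed through the disc, fully home (x of bolt in the frame of changer between -0.086 and -0.077 m and y of bolt in the frame of changer between -0.004 and 0.004 m and z of bolt in the frame of changer between 0.007 and 0.016 m and angle between the x axis of bolt and the x axis of changer, either way round below 0.08 rad and angle between the x axis of lock_disc and the x axis of changer, either way round below 0.15 rad), for 0.2 s.
At the end, for the whole second after the job is handed in: The bolt lies through the slotted disc with its red plate against the guide (within 4 mm of its full stroke), at rest, level in the guide; the slot is in line with it (within 0.15 rad); the jar, the crucible and the weight stand upright within 15 mm of where they were (all of step 2 and linear speed of bolt below 0.01 m/s and distance of each of amber_jar, crucible, weight from where it was at the start of the episode below 0.015 m and angle between each of amber_jar, crucible, weight's own z axis and vertical below 0.15 rad); the robot touches nothing.
It fails at once if the bolt is lifted or tipped (z of bolt in the frame of changer above 0.022 m or angle between bolt's own z axis and vertical above 0.2 rad).
It fails at once if the peg is pinched (touched while it stands between the fingers) (contact force between the fingers and lock_disc above 0.5 N and x of the grasp point in the frame of peg_top between -0.004 and 0.004 m and y of the grasp point in the frame of peg_top between -0.004 and 0.004 m and z of the grasp point in the frame of peg_top between -0.04 and 0.013 m).
It fails at once if the red plate is pinched (touched while it stands between the fingers) (contact force between the fingers and bolt above 0.5 N and x of the grasp point in the frame of bolt between -0.005 and 0.005 m and y of the grasp point in the frame of bolt between -0.017 and 0.017 m and z of the grasp point in the frame of bolt between -0.01 and 0.051 m).
It fails at once if a bystander is shifted by more than 15 mm, lifted or knocked over (distance of any of amber_jar, crucible, weight from where it was at the start of the episode above 0.015 m or angle between any of amber_jar, crucible, weight's own z axis and vertical above 0.3 rad).
It also fails if it takes over 45 s, if anything falls off the work surface, if the arm or the gripper's body presses on something with over 40 N, if the wrist force passes 120 N, or if a joint passes its speed limit or range.

## Working session

There is one attempt and no reset: what is moved stays moved. The work goes in short steps, Python scripts to look and compute and a tool call to move; the robot and the scene stay as the last step left them, time stands still between calls to the robot, and variables do not carry over. Pictures are saved under pics/ and viewed, and the job is handed in when it is done.

Besides the shell and the picture viewer there is one more tool, called after "Request:" in YAML: its name, and indented under it one key for each argument. arm_command: Moves the arm, as the interface text tells. Its arguments: {"type":"object","properties":{"fingers":{"type":"array"},"dp":{"type":"array"},"roll":{"type":"array"},"newtons":{"type":"number"}},"required":["fingers","dp","roll"]}

```bash
mkdir -p pics
python3 - <<'E'
from bench import *
import cv2,numpy as np
s=sense(); print(s)
for n in("scene","top"):
    p,d=grab_frame(n); c=camera_info(n); print(n,c)
    np.savez(f"{n}0.npz",p=p,d=d); cv2.imwrite(f"pics/{n}0.png",cv2.resize(p[:,:,::-1],(768,576)))
E
```

```text
{'clock': 0.0, 'joints': array([ 1.24928753,  0.60014799, -0.00249678,  1.60009399,  0.00180419,
        0.94288164, -0.07977958]), 'joint_vel': array([-2.68038643e-04,  9.94753344e-05, -9.42605996e-04, -5.61902815e-04,
        2.22316230e-04, -2.97434531e-05, -3.88520655e-04]), 'effort': array([-1.76788548e-03, -7.65066576e+01,  1.49763957e+00, -2.52349555e+01,
       -5.23577433e-02,  1.68842508e-02,  1.22655729e-04]), 'tool_pos': array([ 0.17556071, -0.70294416,  0.21775693]), 'eef_rot': array([[ 9.70173222e-01,  2.42412116e-01, -5.33425972e-04],
       [ 2.42412643e-01, -9.70172178e-01,  1.43352129e-03],
       [-1.70012109e-04, -1.52007317e-03, -9.99998830e-01]]), 'force': array([-0.38203255,  0.23730112, -0.614074  ]), 'torque': array([ 0.00957086,  0.05061099, -0.00685876]), 'gripper_width': 0.09306029940100422}
scene {'mtx': array([[433.92952795,   0.        , 254.08629506],
       [  0.        , 433.92952795, 192.87961635],
       [  0.        ,   0.        ,   1.        ]]), 'R': array([[ 0.78216637,  0.62302474, -0.00747963],
       [ 0.34103095, -0.43812679, -0.83171077],
       [-0.52145341,  0.6479854 , -0.55515876]]), 't': array([-0.41217399, -0.14999853,  1.16071013])}
top {'mtx': array([[400.38760297,   0.        , 251.52807001],
       [  0.        , 400.38760297, 198.36135441],
       [  0.        ,   0.        ,   1.        ]]), 'R': array([[ 0.00646197, -0.99937919,  0.03463345],
       [-0.99782716, -0.00871515, -0.06530706],
       [ 0.06556836, -0.03413618, -0.99726401]]), 't': array([-0.06562563,  0.54504715,  0.82246794])}
```

View pics/scene0.png

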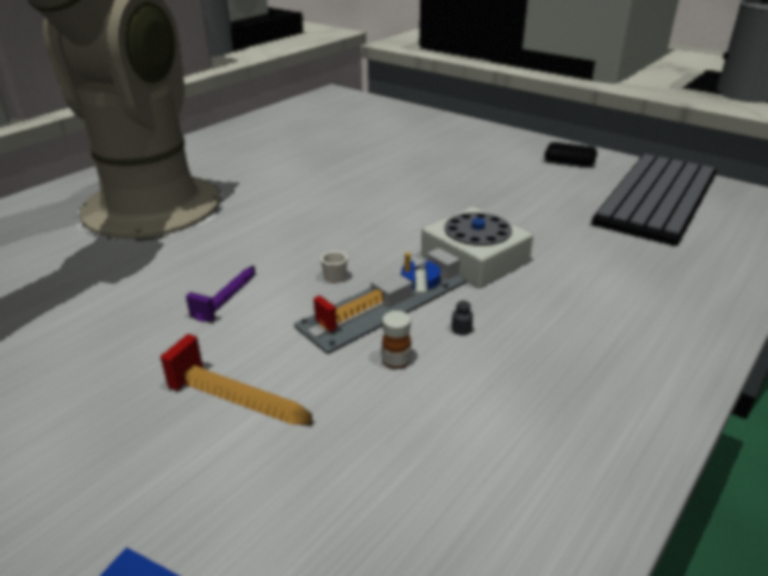

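View pics/top0.png

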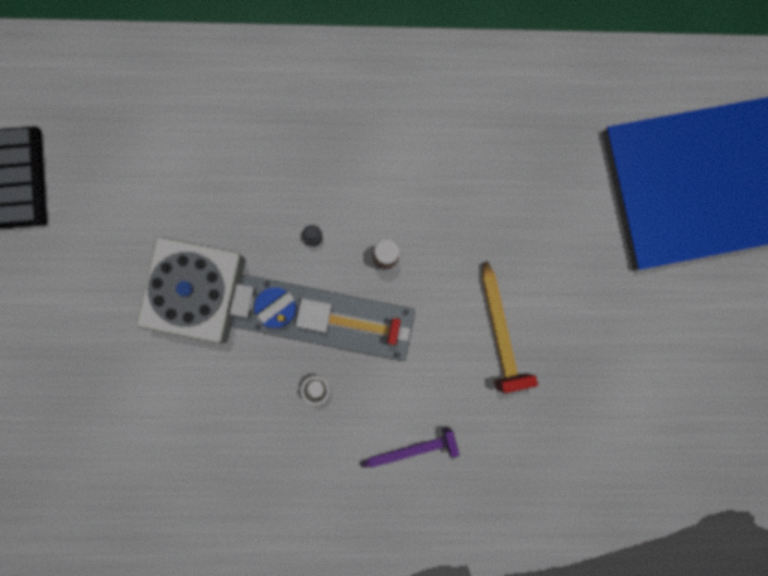

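The scene shows three bolt-like things. In the top view (768-px picture) they are a red/brass bolt on the changer with its plate at (394,331), a larger red/brass one loose at (518,383), and a purple one at (450,442). The purple one is excluded and the smaller of the rest is the one on the changer. The peg is at (281,318), the disc at (274,308).

```bash
cat > h.py <<'E'
import numpy as np,cv2
from bench import *
def ray(n,u,v,z):
    c=camera_info(n);R=c["R"];o=-R.T@c["t"];d=R.T@np.linalg.inv(c["mtx"])@np.array([u,v,1.])
    return o+d*(z-o[2])/d[2]
def mask(p,lo,hi,roi):
    h=cv2.cvtColor(p,cv2.COLOR_RGB2HSV);m=cv2.inRange(h,np.array(lo),np.array(hi))
    r=np.zeros_like(m);x0,y0,x1,y1=roi;r[y0:y1,x0:x1]=m[y0:y1,x0:x1];return r
def cen(m):
    M=cv2.moments(m,True);return (M['m10']/M['m00'],M['m01']/M['m00'],M['m00'])
E
python3 - <<'E'
from h import *
p=np.load("top0.npz")["p"]
cv2.imwrite("pics/c0.png",cv2.resize(p[140:280,80:290,::-1],None,fx=3.8,fy=3.8,interpolation=cv2.INTER_NEAREST))
s=np.load("scene0.npz")["p"]
cv2.imwrite("pics/c1.png",cv2.resize(s[130:240,190:360,::-1],None,fx=4.5,fy=4.5,interpolation=cv2.INTER_NEAREST))
E
```

```text
(no output)
```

View pics/c0.png

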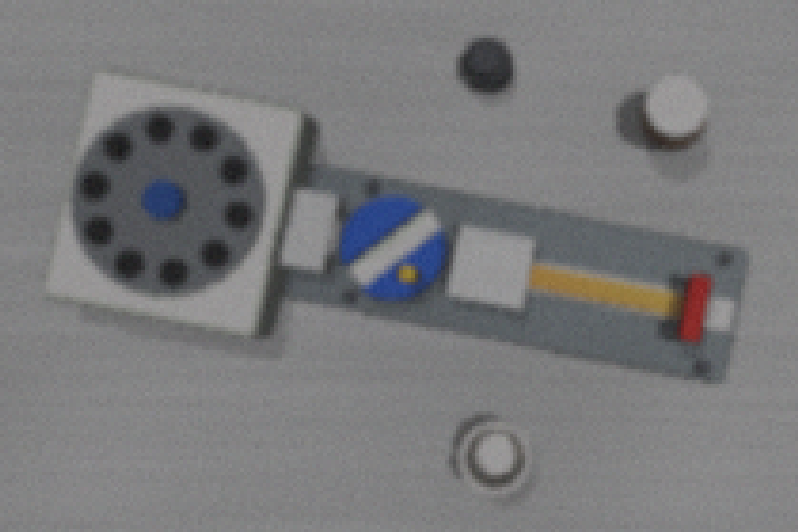

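View pics/c1.png

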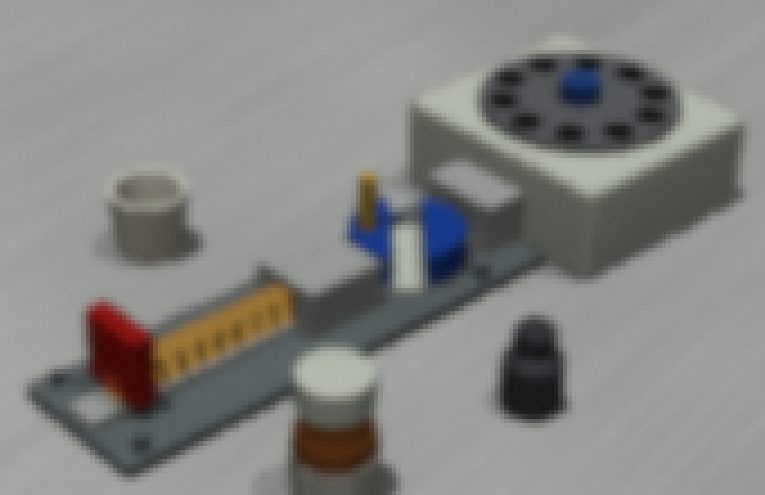

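The crop confirms the choice: the small red plate at (694,308), brass bolt into the guide, slot slanted through the disc centre at (394,248), peg at (408,273). Measuring now.

Run:
```python
from h import *
p=np.load("top0.npz")["p"]
roi=(160,180,285,245)
mr=mask(p,(0,130,80),(8,255,255),roi)|mask(p,(172,130,80),(180,255,255),roi)
mb=mask(p,(105,130,60),(128,255,255),(160,180,210,230))
my=mask(p,(18,120,90),(35,255,255),(175,190,200,225))
for n,m,z in(("red",mr,.05),("peg",my,.05)):
    c=cen(m);print(n,c,ray("top",c[0],c[1],z))
cs,_=cv2.findContours(mb,cv2.RETR_EXTERNAL,cv2.CHAIN_APPROX_NONE)
(u,v),r=cv2.minEnclosingCircle(np.vstack([c for c in cs if len(c)>8])); D=ray("top",u,v,.028); print("disc",u,v,r,D)
# housing top disc blue knob and base-plate: axis from housing corners (crop px)
c=cen(mask(p,(105,130,60),(128,255,255),(105,180,140,205)));print("knob",c,ray("top",c[0],c[1],.07))
# brass rod line
mo=mask(p,(10,90,80),(30,255,255),(218,200,262,230)); pts=cv2.findNonZero(mo).reshape(-1,2).astype(float)
W=np.array([ray("top",*q,.026)[:2] for q in pts]);l=cv2.fitLine(W.astype(np.float32),cv2.DIST_L2,0,.01,.01).ravel();print("rod",l,len(W))
# base corners right end, guide corners from crop
f=lambda x,y,z:ray("top",80+x/3.8-.5,140+y/3.8-.5,z)
E1=f(749,246,.008);E2=f(722,383,.008);print("base end",E1,E2)
h=[f(*q,.066) for q in((97,71),(304,110),(258,334),(47,294))]
print("housing",h)
print("edges",[ (h[1]-h[0])[:2],(h[2]-h[3])[:2],(h[1]-h[2])[:2]])
print("slot",f(358,276,.028),f(432,220,.028), "peg",f(408,271,.056))
print("red plate corners", [f(*q,.05) for q in((687,275),(711,277),(703,342),(679,340))])
for n,q,z in(("jar",(676,106),.065),("cruc",(495,454),.03),("wt",(487,64),.042)): print(n,f(*q,z))
```

```text
red (262.1123595505618, 220.65168539325842, 89.0) [ 0.49859217 -0.0820852   0.05      ]
peg (186.88888888888889, 211.77777777777777, 9.0) [0.51535584 0.06928321 0.05      ]
disc 182.875 204.40625 13.608210563659668 [0.53119057 0.08056495 0.028     ]
knob (122.15714285714286, 191.9857142857143, 70.0) [0.55244864 0.19325619 0.07      ]
rod [ 0.19085704  0.98161787  0.50800127 -0.03500441] 216
base end [ 0.53416726 -0.11542224  0.008     ] [ 0.45760126 -0.1005142   0.008     ]
housing [array([0.61929544, 0.22965153, 0.066     ]), array([0.60013066, 0.12261045, 0.066     ]), array([0.48372476, 0.14363906, 0.066     ]), array([0.50353515, 0.25153497, 0.066     ])]
edges [array([-0.01916478, -0.10704109]), array([-0.01981039, -0.10789591]), array([ 0.1164059 , -0.02102862])]
slot [0.51510299 0.09906532 0.028     ] [0.54588488 0.05960757 0.028     ] peg [0.51708739 0.06859868 0.056     ]
red plate corners [array([ 0.51629013, -0.07831195,  0.05      ]), array([ 0.51532281, -0.09110357,  0.05      ]), array([ 0.48081545, -0.08698973,  0.05      ]), array([ 0.48179576, -0.07423796,  0.05      ])]
jar [ 0.6045882 -0.0712297  0.065    ]
cruc [0.41977018 0.02359941 0.03      ]
wt [0.62955651 0.02985482 0.042     ]
```

Request:
arm_command:
  fingers: [0, 0, 0, 0, 0, 0, 0, 0, 0, 0, 0, 0, 0]
  dp:
    - [0, 0, 0]
    - [0, 0, 0]
    - [0, 0, 0]
    - [0, 0, 0]
    - [0, 0, 0]
    - [0, 0, 0]
    - [0, 0, 0]
    - [0, 0, 0]
    - [0, 0, 0]
    - [20, 30, 0]
    - [40, 30, 0]
    - [40, 30, 0]
    - [40, 30, 0]
  roll: [-0.13, -0.13, -0.13, -0.13, -0.13, -0.13, -0.13, -0.13, -0.095, 0, 0, 0, 0]
  newtons: 20

```text
clock: 1.4
tool_pos: [0.321, -0.5872, 0.2181]
eef_rot: [[0.19, 0.982, -0.0], [0.982, -0.19, 0.001], [0.001, -0.0, -1.0]]
force: [1.8, -0.6, -0.5]
gripper_width: 0.0006
```

```bash
cat >> h.py <<'E'
D=np.array([.531,.080]);a=np.arctan2(.982,.19)
ex=np.array([np.cos(a),np.sin(a)]);ey=np.array([-ex[1],ex[0]])
def ch(p): q=np.asarray(p)[:2]-D; return np.round(1000*np.array([q@ex,q@ey]),1)
def st():
    s=sense();R=s["eef_rot"];print("t",s["clock"],"changer",ch(s["tool_pos"]),"z",round(s["tool_pos"][2]*1e3,1),"yaw err",np.arctan2(R[1,0],R[0,0])-a,"F",np.round(s["force"],2),"Fch",np.round(s["force"][:2]@np.array([ex,ey]).T,2),"w",s["gripper_width"],"tilt",np.round(R[2],3),"j",np.round(s["joints"],2))
E
python3 -c "
from h import *
st()"
```

```text
t 1.4 changer [-695.    79.4] z 218.1 yaw err -0.00045190111710535774 F [ 1.84 -0.62 -0.52] Fch [-0.26 -1.93] w 0.0006056888889581324 tilt [ 0.001 -0.    -1.   ] j [ 1.2   0.55 -0.32  1.72  0.21  0.91  0.59]
```

Request:
arm_command:
  fingers: [0, 0, 0, 0, 0, 0, 0, 0, 0, 0, 0, 0, 0, 0, 0, 0, 0, 0, 0, 0]
  dp:
    - [38, 10, 0]
    - [38, 10, 0]
    - [38, 10, 0]
    - [38, 10, 0]
    - [38, 10, 0]
    - [38, 10, 0]
    - [38, 4, 0]
    - [38, 0, 0]
    - [38, 0, 0]
    - [38, 0, 0]
    - [38, 0, 0]
    - [38, 0, 0]
    - [38, 0, 0]
    - [38, 0, 0]
    - [38, 0, 10]
    - [38, 0, 20]
    - [20, 0, 30]
    - [20, 0, 30]
    - [0, 0, 20]
    - [0, 0, 0]
  roll: [0, 0, 0, 0, 0, 0, 0, 0, 0, 0, 0, 0, 0, 0, 0, 0, 0, 0, 0, 0]

```text
clock: 3.4
tool_pos: [0.5043, 0.0359, 0.1063]
eef_rot: [[0.188, 0.982, -0.005], [0.982, -0.188, -0.0], [-0.001, -0.005, -1.0]]
force: [-0.4, -0.3, 1.1]
gripper_width: 0.0004
```

```bash
python3 -c "
from h import *
st()
p,d=grab_frame('top');cv2.imwrite('pics/t1.png',cv2.resize(p[140:280,80:290,::-1],None,fx=3.8,fy=3.8))
p,d=grab_frame('scene');cv2.imwrite('pics/s1.png',cv2.resize(p[60:260,150:400,::-1],None,fx=3,fy=3))
"
```

```text
t 3.4 changer [-48.3  17.8] z 106.3 yaw err 0.002088906396094936 F [-0.38 -0.35  1.08] Fch [-0.42  0.31] w 0.0003636509885950603 tilt [-0.001 -0.005 -1.   ] j [ 0.05  0.53 -0.33  2.18  0.35  0.49 -0.74]
```

View pics/s1.png

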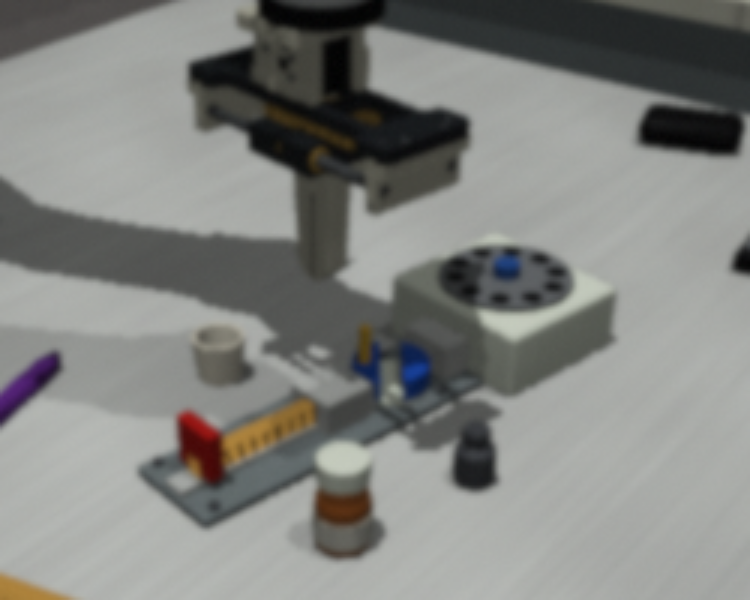

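View pics/t1.png

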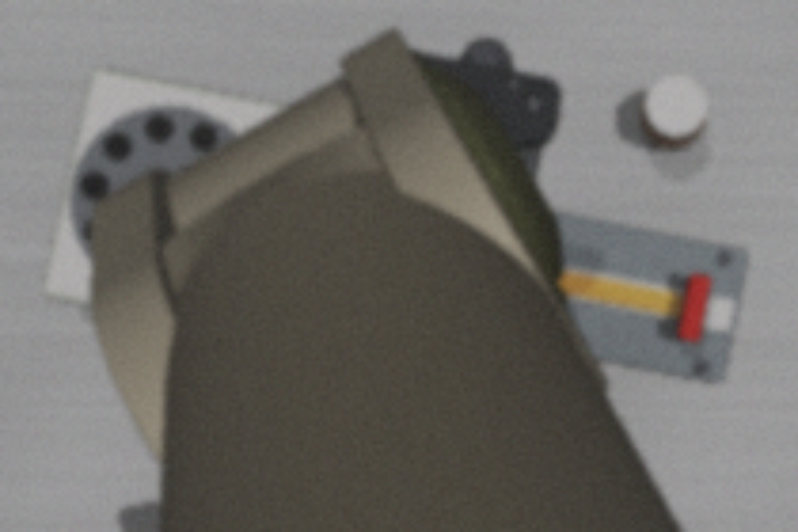

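The scene view shows the hand above the guide with the fingertips at (322,275), and the peg at (365,345) still untouched. The arm hides the disc in the top view. I'll descend behind the peg.

Request:
arm_command:
  fingers: [0, 0, 0, 0, 0]
  dp:
    - [0, 2, 20]
    - [0, 0, 20]
    - [0, 0, 15]
    - [0, 0, 9]
    - [0, 0, 0]
  roll: [0, 0, 0, 0, 0]

```text
clock: 4.0
tool_pos: [0.508, 0.0345, 0.0447]
eef_rot: [[0.191, 0.982, -0.0], [0.982, -0.191, -0.0], [-0.0, -0.0, -1.0]]
force: [0.3, -0.4, 0.1]
gripper_width: 0.0004
```

```bash
python3 -c "
from h import *
st()"
```

```text
t 4.0 changer [-49.   13.9] z 44.7 yaw err -0.000628828146188587 F [ 0.29 -0.39  0.06] Fch [-0.32 -0.35] w 0.0004470924555155349 tilt [-0. -0. -1.] j [-0.02  0.63 -0.23  2.21  0.43  0.34 -0.81]
```

Request:
arm_command:
  fingers: [0, 0, 0, 0, 0, 0, 0, 0]
  dp:
    - [6, 0, 0]
    - [6, 0, 1]
    - [4, 0, 0]
    - [3, 0, 0]
    - [2, 0, 0]
    - [2, 0, 0]
    - [2, 0, 0]
    - [2, 0, 0]
  roll: [0, 0, 0, 0, 0, 0, 0, 0]

```text
clock: 4.8
tool_pos: [0.5112, 0.0596, 0.0433]
eef_rot: [[0.191, 0.982, -0.004], [0.982, -0.191, -0.003], [-0.004, -0.003, -1.0]]
force: [-3.3, -5.3, 1.6]
gripper_width: 0.0002
```

```bash
python3 -c "
from h import *
st()
p,d=grab_frame('scene');cv2.imwrite('pics/s2.png',cv2.resize(p[110:230,190:350,::-1],None,fx=4.8,fy=4.8))
"
```

```text
t 4.8 changer [-23.8  15.5] z 43.3 yaw err -0.0012839156004240682 F [-3.27 -5.29  1.64] Fch [-5.82  2.2 ] w 0.00020621105823669377 tilt [-0.004 -0.003 -1.   ] j [-0.07  0.64 -0.23  2.2   0.42  0.35 -0.84]
```

View pics/s2.png

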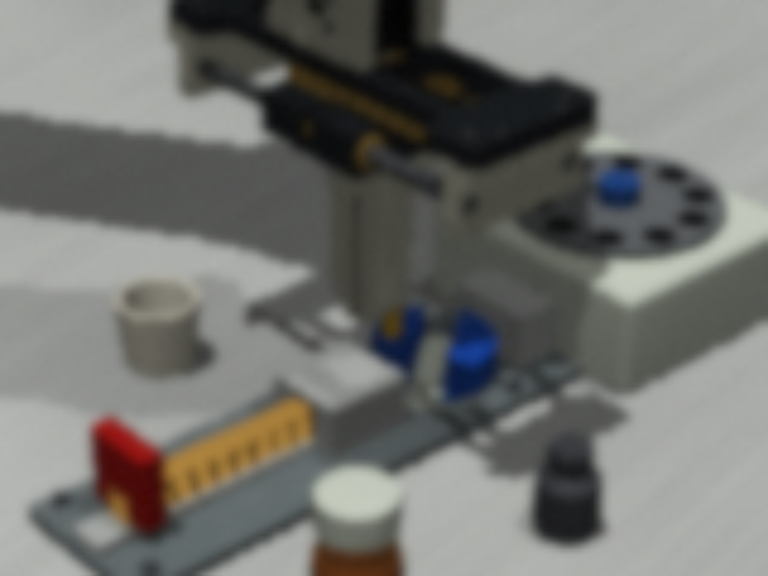

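The fingers stand over the guide and hide the upper peg. The peg's lower part shows at (393,325), and about 6 N of contact means the push has begun. Continuing in small steps.

Request:
arm_command:
  fingers: [0, 0, 0, 0, 0, 0]
  dp:
    - [2, 0, 0]
    - [2, 0, 0]
    - [2, 0, 0]
    - [2, 0, 0]
    - [1, 0, 0]
    - [0, 0, 0]
  roll: [0, 0, 0, 0, 0, 0]

```text
clock: 5.45
tool_pos: [0.5116, 0.069, 0.0429]
eef_rot: [[0.19, 0.982, -0.006], [0.982, -0.19, -0.003], [-0.004, -0.005, -1.0]]
force: [-2.5, -2.3, -0.4]
gripper_width: 0.0004
```

```bash
python3 -c "
from h import *
st()
p,d=grab_frame('scene');cv2.imwrite('pics/s3.png',cv2.resize(p[150:220,230:340,::-1],None,fx=7,fy=7,interpolation=cv2.INTER_CUBIC))
"
```

```text
t 5.45 changer [-14.5  16.9] z 42.9 yaw err -8.028405823945484e-05 F [-2.51 -2.31 -0.41] Fch [-2.74  2.03] w 0.00040928022927288734 tilt [-0.004 -0.005 -1.   ] j [-0.08  0.64 -0.23  2.19  0.41  0.35 -0.85]
```

View pics/s3.png

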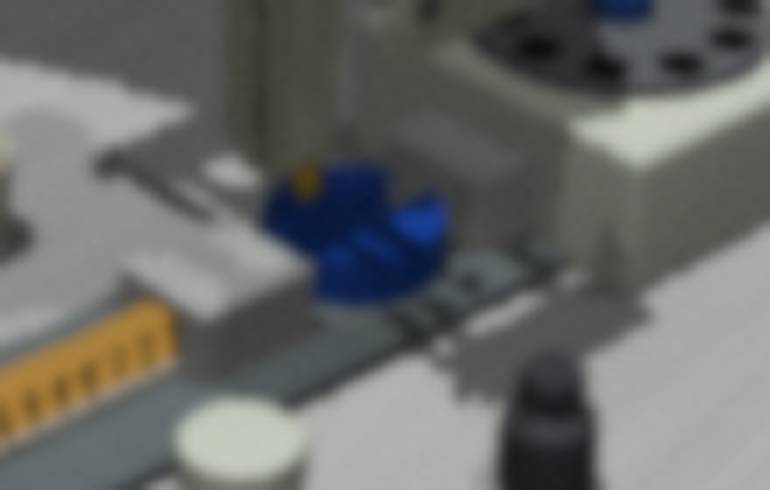

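The slot now opens almost toward the bolt, with its far end at about (400,205). I'll push a touch further, back off, rise and check from above.

Request:
arm_command:
  fingers: [0, 0, 0, 0, 0, 0, 0, 0, 0, 0, 0, 0, 0, 0]
  dp:
    - [1, 0, 0]
    - [1, 0, 0]
    - [0, 0, 0]
    - [-8, 0, 0]
    - [-15, 0, 0]
    - [-15, 0, -20]
    - [-25, 0, -25]
    - [-40, 0, -15]
    - [-45, 0, 0]
    - [-40, 10, 0]
    - [-15, 6, 0]
    - [0, 0, 0]
    - [0, 0, 0]
    - [0, 0, 0]
  roll: [0, 0, 0, 0, 0, 0, 0, 0, 0, 0, 0, 0, 0, 0]

```text
clock: 6.9
tool_pos: [0.4923, -0.1291, 0.1037]
eef_rot: [[0.189, 0.982, 0.0], [0.982, -0.189, 0.0], [0.001, 0.0, -1.0]]
force: [-0.7, 0.3, 0.1]
gripper_width: 0.0005
```

```bash
python3 -c "
from h import *
st()
p,d=grab_frame('top');np.savez('t4.npz',p=p);cv2.imwrite('pics/t4.png',cv2.resize(p[140:280,80:290,::-1],None,fx=3.8,fy=3.8))
p,d=grab_frame('scene');np.savez('s4.npz',p=p);cv2.imwrite('pics/s4.png',cv2.resize(p[130:240,190:360,::-1],None,fx=4.5,fy=4.5))
"
```

```text
t 6.9 changer [-212.7   -1.7] z 103.7 yaw err 0.001404125276149415 F [-0.73  0.26  0.08] Fch [0.12 0.76] w 0.0004993318401302957 tilt [ 0.001  0.    -1.   ] j [ 0.4   0.54 -0.36  2.18  0.4   0.49 -0.46]
```

View pics/t4.png

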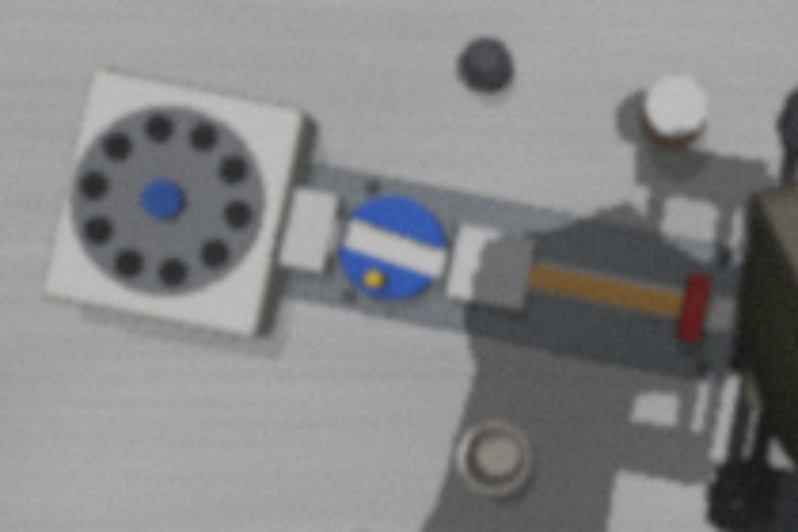

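View pics/s4.png

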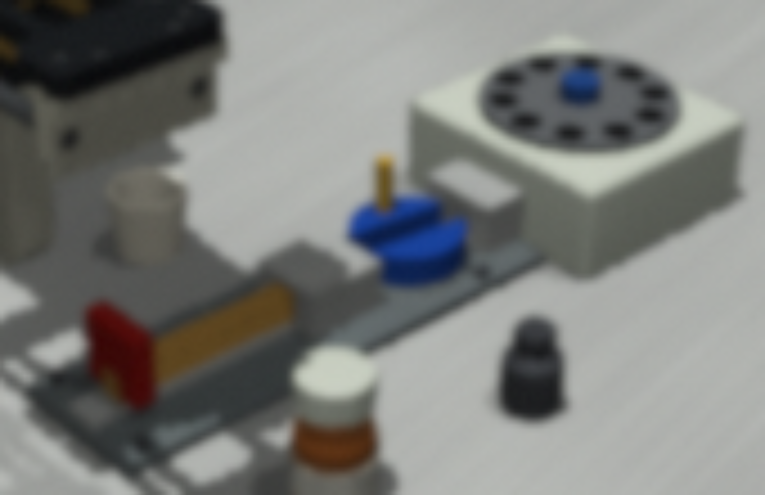

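Run:
```python
from h import *
p=np.load("t4.npz")["p"]
f=4;q=cv2.resize(p,None,fx=f,fy=f,interpolation=cv2.INTER_CUBIC)
m=cv2.inRange(cv2.cvtColor(q,cv2.COLOR_RGB2HSV),np.array((0,0,110)),np.array((180,85,255)))
c=np.zeros_like(m);cv2.circle(c,(int((182.9+.5)*f),int((204.6+.5)*f)),int(11.5*f),255,-1)
pts=cv2.findNonZero(m&c).reshape(-1,2)/f-.5+.5/f
# slot floor ~z 0.012
for z in(.012,.028):
    W=np.array([ray("top",*x,z)[:2] for x in pts]);l=cv2.fitLine(W.astype(np.float32),cv2.DIST_L2,0,.001,.001).ravel()
    print(len(pts),l,"angle rel changer",(np.arctan2(l[1],l[0])-a+np.pi/2)%np.pi-np.pi/2)
my=mask(p,(18,120,90),(35,255,255),(165,190,200,225));k=cen(my);P=ray("top",k[0],k[1],.054);print("peg",k,P,ch(P))
```

```text
2990 [0.29758987 0.9546938  0.53078634 0.08334042] angle rel changer -0.11104600110353124Traceback (most recent call last):
  File "<stdin>", line 9, in <module>
  File "h.py", line 4, in ray
    c=camera_info(n);R=c["R"];o=-R.T@c["t"];d=R.T@np.linalg.inv(c["mtx"])@np.array([u,v,1.])
ValueError: time passes only in moves, steps and waits
```

The slot has overshot by about 0.11 rad. That is inside the nose's capture limit but close to it. I'll nudge the peg back about 2 mm from the other side.

Request:
arm_command:
  fingers: [0, 0, 0, 0, 0, 0, 0, 0, 0, 0, 0, 0, 0, 0]
  dp:
    - [20, -3, 0]
    - [35, -4, 0]
    - [38, -4, 0]
    - [38, -4, 0]
    - [38, -2, 0]
    - [38, 0, 0]
    - [30, 0, 0]
    - [8, 0, 0]
    - [0, 0, 0]
    - [0, 0, 20]
    - [0, 0, 20]
    - [0, 0, 15]
    - [0, 0, 5]
    - [0, 0, 0]
  roll: [0, 0, 0, 0, 0, 0, 0, 0, 0, 0, 0, 0, 0, 0]

```text
clock: 8.4
tool_pos: [0.5215, 0.1125, 0.0431]
eef_rot: [[0.191, 0.982, -0.002], [0.982, -0.191, -0.001], [-0.001, -0.001, -1.0]]
force: [-1.1, 0.3, 0.8]
gripper_width: 0.0008
```

```bash
python3 -c "
from h import *
st()"
```

```text
t 8.4 changer [30.1 15.5] z 43.1 yaw err -0.0008041612442311052 F [-1.14  0.33  0.84] Fch [0.11 1.18] w 0.0007724155371355363 tilt [-0.001 -0.001 -1.   ] j [-0.15  0.65 -0.25  2.16  0.41  0.38 -0.93]
```

Request:
arm_command:
  fingers: [0, 0, 0, 0, 0, 0]
  dp:
    - [-5, 0, 0]
    - [-5, 0, 0]
    - [-2, 0, 0]
    - [-1, 0, 0]
    - [0, 0, 0]
    - [0, 0, 0]
  roll: [0, 0, 0, 0, 0, 0]

```text
clock: 9.0
tool_pos: [0.5197, 0.101, 0.0437]
eef_rot: [[0.19, 0.982, 0.0], [0.982, -0.19, 0.0], [0.0, 0.0, -1.0]]
force: [-0.2, -0.4, 0.2]
gripper_width: 0.0005
```

Request:
arm_command:
  fingers: [0, 0]
  dp:
    - [-1, 0, 0]
    - [0, 0, 0]
  roll: [0, 0]

```text
clock: 9.2
tool_pos: [0.5194, 0.1, 0.0436]
eef_rot: [[0.19, 0.982, -0.0], [0.982, -0.19, -0.0], [-0.0, -0.0, -1.0]]
force: [-0.1, 0.4, 1.0]
gripper_width: 0.0002
```

Request:
arm_command:
  fingers: [0, 0]
  dp:
    - [-1, 0, 0]
    - [0, 0, 0]
  roll: [0, 0]

```text
clock: 9.4
tool_pos: [0.5192, 0.0993, 0.0436]
eef_rot: [[0.19, 0.982, 0.0], [0.982, -0.19, 0.0], [0.0, -0.0, -1.0]]
force: [0.2, 0.4, -0.4]
gripper_width: 0.0004
```

```bash
python3 -c "
from h import *
st()
p,d=grab_frame('scene');cv2.imwrite('pics/s5.png',cv2.resize(p[140:220,230:340,::-1],None,fx=7,fy=7,interpolation=cv2.INTER_CUBIC))"
```

```text
t 9.4 changer [16.7 15.2] z 43.6 yaw err 0.0004210178443797563 F [ 0.17  0.35 -0.43] Fch [ 0.38 -0.1 ] w 0.0003776523603671383 tilt [ 0. -0. -1.] j [-0.13  0.65 -0.25  2.17  0.42  0.37 -0.91]
```

View pics/s5.png

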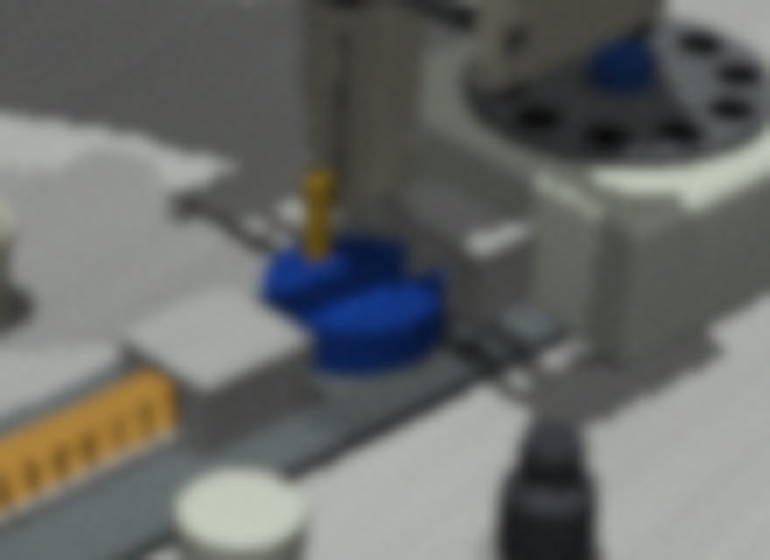

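The finger stands just beyond the peg (peg at (318,215)), with no contact yet. I'll creep on.

Request:
arm_command:
  fingers: [0, 0, 0]
  dp:
    - [-1, 0, 0]
    - [-1, 0, 0]
    - [0, 0, 0]
  roll: [0, 0, 0]

```text
clock: 9.75
tool_pos: [0.5186, 0.0971, 0.0436]
eef_rot: [[0.19, 0.982, -0.0], [0.982, -0.19, 0.0], [-0.0, -0.0, -1.0]]
force: [-1.4, 2.8, -0.2]
gripper_width: 0.0005
```

Request:
arm_command:
  fingers: [0, 0]
  dp:
    - [-1, 0, 0]
    - [0, 0, 0]
  roll: [0, 0]

```text
clock: 9.95
tool_pos: [0.5186, 0.0959, 0.0436]
eef_rot: [[0.19, 0.982, -0.0], [0.982, -0.19, -0.0], [-0.0, -0.0, -1.0]]
force: [-1.7, 3.7, 1.2]
gripper_width: 0.0009
```

Request:
arm_command:
  fingers: [0, 0]
  dp:
    - [-1, 0, 0]
    - [0, 0, 0]
  roll: [0, 0]

```text
clock: 10.15
tool_pos: [0.5185, 0.0948, 0.0436]
eef_rot: [[0.19, 0.982, -0.0], [0.982, -0.19, -0.0], [-0.0, -0.0, -1.0]]
force: [-2.0, 2.5, 0.9]
gripper_width: 0.0007
```

Request:
arm_command:
  fingers: [0, 0, 0, 0, 0, 0, 0, 0, 0, 0, 0, 0, 0, 0]
  dp:
    - [5, 0, 0]
    - [5, 0, 0]
    - [0, 0, -20]
    - [0, 0, -25]
    - [-15, 0, -15]
    - [-35, 4, 0]
    - [-40, 4, 0]
    - [-40, 4, 0]
    - [-40, 3, 0]
    - [-35, 0, 0]
    - [-15, 0, 0]
    - [-5, 0, 0]
    - [0, 0, 0]
    - [0, 0, 0]
  roll: [0, 0, 0, 0, 0, 0, 0, 0, 0, 0, 0, 0, 0, 0]

```text
clock: 11.55
tool_pos: [0.4929, -0.1176, 0.1037]
eef_rot: [[0.188, 0.982, 0.0], [0.982, -0.188, 0.0], [0.001, 0.0, -1.0]]
force: [1.0, 0.0, 0.8]
gripper_width: 0.0006
```

Run:
```python
from h import *
C=camera_info("top")
def ray(n,u,v,z):
    R=C["R"];o=-R.T@C["t"];d=R.T@np.linalg.inv(C["mtx"])@np.array([u,v,1.]);return o+d*(z-o[2])/d[2]
st()
p,d=grab_frame("top")
f=4;q=cv2.resize(p,None,fx=f,fy=f,interpolation=cv2.INTER_CUBIC)
m=cv2.inRange(cv2.cvtColor(q,cv2.COLOR_RGB2HSV),np.array((0,0,110)),np.array((180,85,255)))
c=np.zeros_like(m);cv2.circle(c,(int((182.9+.5)*f),int((204.6+.5)*f)),int(11.5*f),255,-1)
pts=cv2.findNonZero(m&c).reshape(-1,2)/f-.5+.5/f
W=np.array([ray("top",*x,.012)[:2] for x in pts]);l=cv2.fitLine(W.astype(np.float32),cv2.DIST_L2,0,.001,.001).ravel()
print(l,"angle rel changer",(np.arctan2(l[1],l[0])-a+np.pi/2)%np.pi-np.pi/2)
cv2.imwrite('pics/t6.png',cv2.resize(p[140:280,80:290,::-1],None,fx=3.8,fy=3.8))
```

```text
t 11.55 changer [-2.013e+02 -2.000e-01] z 103.7 yaw err 0.0015144457787288346 F [0.97 0.04 0.76] Fch [ 0.23 -0.94] w 0.0005541964007909259 tilt [ 0.001  0.    -1.   ] j [ 0.38  0.54 -0.36  2.18  0.4   0.48 -0.48]
[0.05050318 0.9987239  0.5305416  0.08314452] angle rel changer 0.14059646448789942
```

View pics/t6.png

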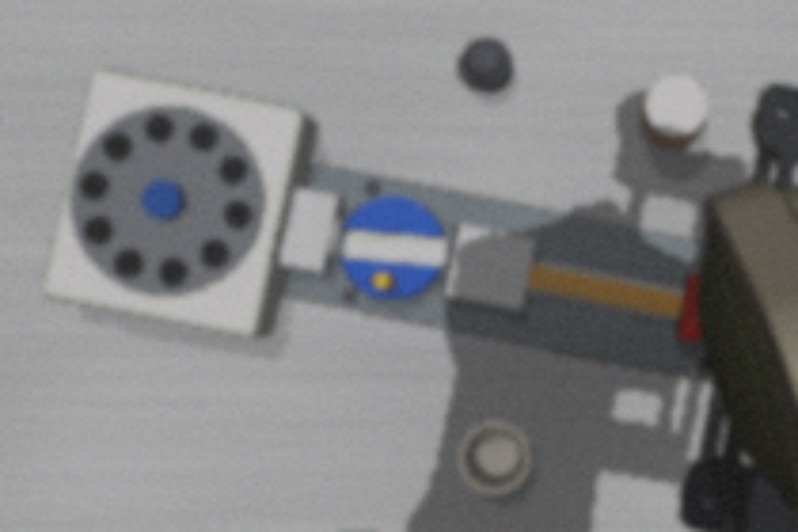

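Now it is 0.14 rad off the other way. The two end positions (fingers at -12.5 gave -0.11, at +12.1 gave +0.14) show the effective half-thickness plus peg radius is about 14.7 mm. So the forward push should end with the TCP at changer x = -14.7.

Request:
arm_command:
  fingers: [0, 0, 0, 0, 0, 0, 0, 0, 0, 0, 0, 0]
  dp:
    - [20, -3, 0]
    - [35, -4, 0]
    - [38, -4, 0]
    - [35, -4, 0]
    - [20, 0, 0]
    - [3, 0, 0]
    - [0, 0, 20]
    - [0, 0, 20]
    - [0, 0, 15]
    - [0, 0, 5]
    - [0, 0, 0]
    - [0, 0, 0]
  roll: [0, 0, 0, 0, 0, 0, 0, 0, 0, 0, 0, 0]

```text
clock: 12.8
tool_pos: [0.5065, 0.0321, 0.044]
eef_rot: [[0.19, 0.982, 0.0], [0.982, -0.19, -0.0], [-0.0, 0.0, -1.0]]
force: [-0.2, 0.7, -0.6]
gripper_width: 0.0006
```

Request:
arm_command:
  fingers: [0, 0, 0, 0, 0, 0, 0, 0]
  dp:
    - [6, 0, 0]
    - [7, 0, 0]
    - [7, 0, 0]
    - [5, 0, 0]
    - [3, 0, 0]
    - [0, 0, 0]
    - [0, 0, 0]
    - [0, 0, 0]
  roll: [0, 0, 0, 0, 0, 0, 0, 0]

```text
clock: 13.6
tool_pos: [0.5115, 0.0594, 0.0436]
eef_rot: [[0.19, 0.982, -0.0], [0.982, -0.19, -0.0], [-0.0, -0.0, -1.0]]
force: [0.5, -0.0, 0.0]
gripper_width: 0.0003
```

```bash
python3 -c "
from h import *
st()"
```

```text
t 13.6 changer [-23.9  15.2] z 43.6 yaw err -0.00017400687198310116 F [ 0.52 -0.05  0.03] Fch [ 0.05 -0.52] w 0.00033066300325379136 tilt [-0. -0. -1.] j [-0.06  0.64 -0.24  2.2   0.43  0.35 -0.86]
```

Request:
arm_command:
  fingers: [0, 0, 0, 0, 0, 0, 0, 0]
  dp:
    - [2, 0, 0]
    - [2, 0, 0]
    - [2, 0, 0]
    - [1, 0, 0]
    - [1, 0, 0]
    - [1, 0, 0]
    - [0, 0, 0]
    - [0, 0, 0]
  roll: [0, 0, 0, 0, 0, 0, 0, 0]

```text
clock: 14.4
tool_pos: [0.5132, 0.0684, 0.0436]
eef_rot: [[0.19, 0.982, -0.0], [0.982, -0.19, -0.0], [-0.0, -0.0, -1.0]]
force: [-0.4, -0.6, 0.5]
gripper_width: 0.0006
```

```bash
python3 -c "
from h import *
st()"
```

```text
t 14.4 changer [-14.8  15.2] z 43.6 yaw err 6.035986440799945e-05 F [-0.41 -0.6   0.47] Fch [-0.67  0.29] w 0.0006216225420864962 tilt [-0. -0. -1.] j [-0.07  0.64 -0.24  2.19  0.43  0.35 -0.87]
```

```bash
python3 -c "
from h import *
p,d=grab_frame('scene');cv2.imwrite('pics/s7.png',cv2.resize(p[140:220,230:340,::-1],None,fx=7,fy=7,interpolation=cv2.INTER_CUBIC))"
```

```text
(no output)
```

View pics/s7.png

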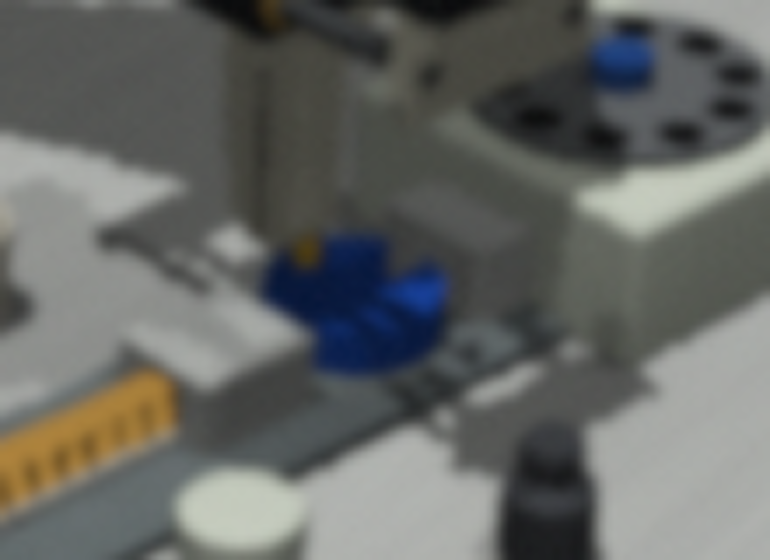

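The disc has barely moved (peg foot at (307,250)). Recomputing with the commanded end of the first push (-11 mm) gives an in-line position near -13.2.

Request:
arm_command:
  fingers: [0, 0, 0, 0]
  dp:
    - [1, 0, 0]
    - [0.5, 0, 0]
    - [0, 0, 0]
    - [0, 0, 0]
  roll: [0, 0, 0, 0]

```text
clock: 14.85
tool_pos: [0.5133, 0.0699, 0.0435]
eef_rot: [[0.19, 0.982, -0.001], [0.982, -0.19, -0.0], [-0.0, -0.001, -1.0]]
force: [-1.8, -2.6, 1.3]
gripper_width: 0.0008
```

```bash
python3 -c "
from h import *
st()"
```

```text
t 14.85 changer [-13.3  15.5] z 43.5 yaw err 0.00016677410896748235 F [-1.76 -2.63  1.3 ] Fch [-2.92  1.23] w 0.0007844677557307069 tilt [-0.    -0.001 -1.   ] j [-0.08  0.64 -0.24  2.19  0.43  0.35 -0.87]
```

Request:
arm_command:
  fingers: [0, 0, 0, 0, 0, 0, 0, 0, 0, 0, 0, 0]
  dp:
    - [-8, 0, 0]
    - [-15, 0, 0]
    - [-15, 0, -20]
    - [-25, 0, -25]
    - [-35, 5, -15]
    - [-40, 5, 0]
    - [-35, 5, 0]
    - [-12, 0, 0]
    - [-3, 0, 0]
    - [0, 0, 0]
    - [0, 0, 0]
    - [0, 0, 0]
  roll: [0, 0, 0, 0, 0, 0, 0, 0, 0, 0, 0, 0]

```text
clock: 16.05
tool_pos: [0.493, -0.1159, 0.1036]
eef_rot: [[0.188, 0.982, 0.0], [0.982, -0.188, 0.001], [0.001, 0.0, -1.0]]
force: [-0.4, -0.4, -0.4]
gripper_width: 0.0001
```

```bash
cat > meas.py <<'E'
import sys
from h import *
C=camera_info("top")
def ray(n,u,v,z):
    R=C["R"];o=-R.T@C["t"];d=R.T@np.linalg.inv(C["mtx"])@np.array([u,v,1.]);return o+d*(z-o[2])/d[2]
st()
p,d=grab_frame("top")
f=4;q=cv2.resize(p,None,fx=f,fy=f,interpolation=cv2.INTER_CUBIC)
m=cv2.inRange(cv2.cvtColor(q,cv2.COLOR_RGB2HSV),np.array((0,0,110)),np.array((180,85,255)))
c=np.zeros_like(m);cv2.circle(c,(int((182.9+.5)*f),int((204.6+.5)*f)),int(11.5*f),255,-1)
pts=cv2.findNonZero(m&c).reshape(-1,2)/f-.5+.5/f
W=np.array([ray("top",*x,.012)[:2] for x in pts]);l=cv2.fitLine(W.astype(np.float32),cv2.DIST_L2,0,.001,.001).ravel()
print(l,"angle rel changer",(np.arctan2(l[1],l[0])-a+np.pi/2)%np.pi-np.pi/2)
cv2.imwrite(sys.argv[1],cv2.resize(p[140:280,80:290,::-1],None,fx=3.8,fy=3.8))
E
python3 meas.py pics/t8.png
```

```text
t 16.05 changer [-1.996e+02  1.000e-01] z 103.6 yaw err 0.002473600570021217 F [-0.4  -0.43 -0.41] Fch [-0.5   0.31] w 6.767348049279407e-05 tilt [ 0.001  0.    -1.   ] j [ 0.38  0.54 -0.37  2.18  0.41  0.49 -0.49]
[0.12899743 0.9916449  0.5305809  0.08321393] angle rel changer 0.06176324209867823
```

View pics/t8.png

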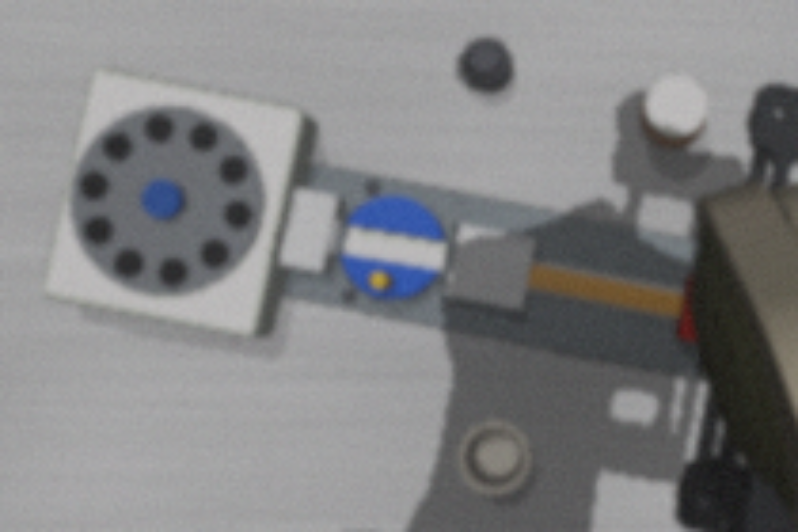

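The slot is now within about 0.06 rad of line (disc at (394,248), peg at (380,281)). That is well inside the capture limit, and the hand is behind the red plate. Descending there.

Request:
arm_command:
  fingers: [0, 0, 0, 0, 0, 0]
  dp:
    - [0, 0, 20]
    - [0, 0, 25]
    - [0, 0, 20]
    - [0, 0, 10]
    - [0, 0, 3]
    - [0, 0, 0]
  roll: [0, 0, 0, 0, 0, 0]

```text
clock: 16.7
tool_pos: [0.4928, -0.1169, 0.0256]
eef_rot: [[0.189, 0.982, -0.0], [0.982, -0.189, 0.0], [-0.0, -0.0, -1.0]]
force: [-0.5, 0.1, -0.1]
gripper_width: 0.0005
```

```bash
python3 -c "
from h import *
st()
p,d=grab_frame('scene');cv2.imwrite('pics/s9.png',cv2.resize(p[110:250,150:350,::-1],None,fx=3.8,fy=3.8))"
```

```text
t 16.7 changer [-2.006e+02  1.000e-01] z 25.6 yaw err 0.0010479090375965505 F [-0.53  0.1  -0.1 ] Fch [-0.01  0.54] w 0.0004890075222383301 tilt [-0. -0. -1.] j [ 0.28  0.67 -0.24  2.23  0.52  0.3  -0.59]
```

View pics/s9.png

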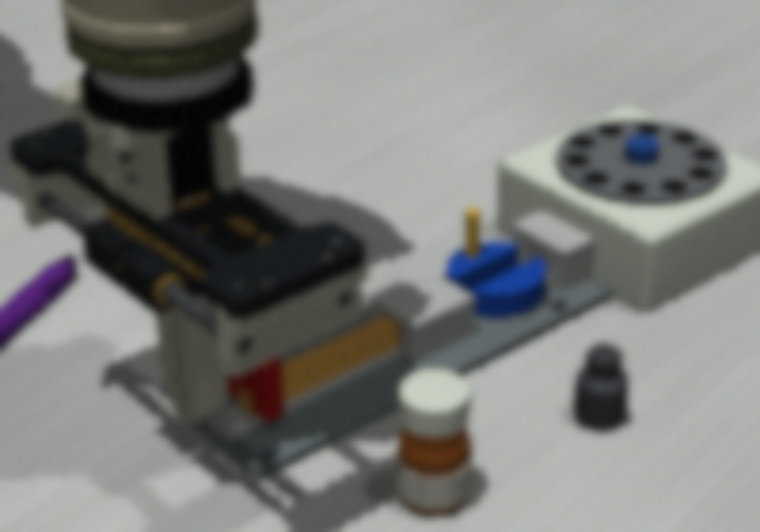

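The hand is in place behind the red plate (260,390), the slot faces the bolt, and the jar is well below the gripper body. Pushing.

Request:
arm_command:
  fingers: [0, 0, 0, 0, 0, 0, 0, 0, 0, 0, 0]
  dp:
    - [5, 0, 0]
    - [5, 0, 0]
    - [4, 0, 0]
    - [4, 0, 0]
    - [4, 0, 0]
    - [4, 0, 0]
    - [4, 0, 0]
    - [4, 0, 0]
    - [4, 0, 0]
    - [4, 0, 0]
    - [0, 0, 0]
  roll: [0, 0, 0, 0, 0, 0, 0, 0, 0, 0, 0]

```text
clock: 17.85
tool_pos: [0.5009, -0.0752, 0.0256]
eef_rot: [[0.189, 0.982, 0.0], [0.982, -0.189, 0.001], [0.001, 0.0, -1.0]]
force: [0.1, 0.8, 0.2]
gripper_width: 0.0002
```

```bash
python3 -c "
from h import *
st()"
```

```text
t 17.85 changer [-1.581e+02  1.000e-01] z 25.6 yaw err 0.0011395250772101573 F [0.12 0.77 0.18] Fch [0.78 0.02] w 0.00023729272381856783 tilt [ 0.001  0.    -1.   ] j [ 0.19  0.67 -0.22  2.23  0.5   0.29 -0.65]
```

Request:
arm_command:
  fingers: [0, 0, 0, 0, 0, 0, 0, 0, 0, 0, 0, 0, 0]
  dp:
    - [4, 0, 0]
    - [4, 0, 0]
    - [4, 0, 0]
    - [4, 0, 0]
    - [4, 0, 0]
    - [4, 0, 0]
    - [4, 0, 0]
    - [4, 0, 0]
    - [4, 0, 0]
    - [4, 0, 0]
    - [4, 0, 0]
    - [4, 0, 0]
    - [0, 0, 0]
  roll: [0, 0, 0, 0, 0, 0, 0, 0, 0, 0, 0, 0, 0]

```text
clock: 19.15
tool_pos: [0.51, -0.0282, 0.0256]
eef_rot: [[0.189, 0.982, 0.0], [0.982, -0.189, 0.0], [0.0, 0.0, -1.0]]
force: [0.2, -1.2, 0.4]
gripper_width: 0.0005
```

```bash
python3 -c "
from h import *
st()
p,d=grab_frame('scene');cv2.imwrite('pics/s10.png',cv2.resize(p[110:250,150:350,::-1],None,fx=3.8,fy=3.8))"
```

```text
t 19.15 changer [-110.2    0. ] z 25.6 yaw err 0.000999886709347697 F [ 0.22 -1.2   0.4 ] Fch [-1.13 -0.44] w 0.0004741044923607106 tilt [ 0.  0. -1.] j [ 0.09  0.67 -0.22  2.22  0.47  0.3  -0.72]
```

View pics/s10.png

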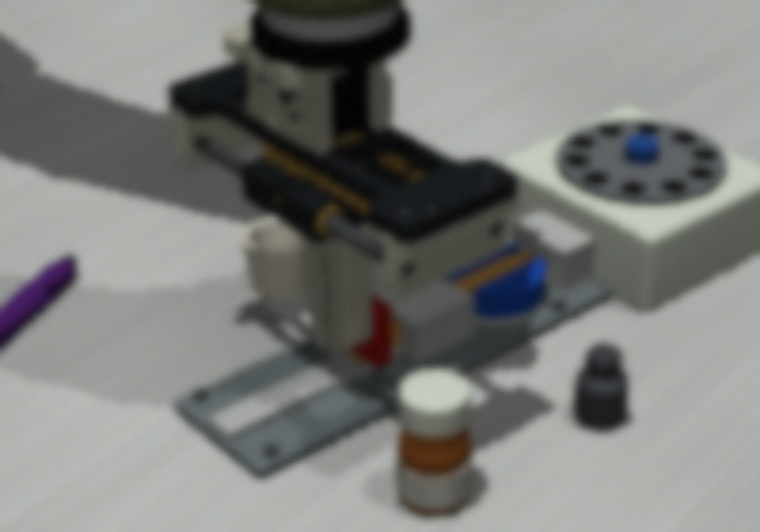

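The bolt has passed through the disc (brass visible in the slot at (500,265)), with the red plate at (375,335) a centimetre or so short of the guide. I'll finish slowly, watching the force.

Request:
arm_command:
  fingers: [0, 0, 0, 0, 0]
  dp:
    - [3, 0, 0]
    - [3, 0, 0]
    - [2, 0, 0]
    - [2, 0, 0]
    - [0, 0, 0]
  roll: [0, 0, 0, 0, 0]

```text
clock: 19.7
tool_pos: [0.5118, -0.0188, 0.0256]
eef_rot: [[0.189, 0.982, 0.0], [0.982, -0.189, 0.0], [0.0, 0.0, -1.0]]
force: [0.7, -0.3, -0.1]
gripper_width: 0.0003
```

Request:
arm_command:
  fingers: [0, 0, 0]
  dp:
    - [1, 0, 0]
    - [1, 0, 0]
    - [0, 0, 0]
  roll: [0, 0, 0]

```text
clock: 20.0
tool_pos: [0.5121, -0.0172, 0.0256]
eef_rot: [[0.19, 0.982, -0.0], [0.982, -0.19, -0.0], [-0.0, -0.0, -1.0]]
force: [-1.0, -1.0, 0.5]
gripper_width: 0.0003
```

Request:
arm_command:
  fingers: [0, 0, 0]
  dp:
    - [1, 0, 0]
    - [1, 0, 0]
    - [0, 0, 0]
  roll: [0, 0, 0]

```text
clock: 20.3
tool_pos: [0.5124, -0.0151, 0.0256]
eef_rot: [[0.19, 0.982, -0.0], [0.982, -0.19, 0.0], [0.0, -0.0, -1.0]]
force: [-0.8, -0.9, 0.5]
gripper_width: 0.0004
```

Request:
arm_command:
  fingers: [0, 0, 0]
  dp:
    - [1, 0, 0]
    - [1, 0, 0]
    - [0, 0, 0]
  roll: [0, 0, 0]

```text
clock: 20.6
tool_pos: [0.5125, -0.0146, 0.0256]
eef_rot: [[0.191, 0.982, -0.001], [0.982, -0.191, -0.002], [-0.002, -0.001, -1.0]]
force: [-0.7, -5.8, 2.7]
gripper_width: 0.001
```

```bash
python3 -c "
from h import *
st()
p,d=grab_frame('scene');cv2.imwrite('pics/s11.png',cv2.resize(p[150:230,220:330,::-1],None,fx=7,fy=7,interpolation=cv2.INTER_CUBIC))"
```

```text
t 20.6 changer [-96.4   0.2] z 25.6 yaw err -0.0010586453681680208 F [-0.67 -5.77  2.65] Fch [-5.79 -0.44] w 0.0009531687003538161 tilt [-0.002 -0.001 -1.   ] j [ 0.06  0.67 -0.21  2.21  0.46  0.3  -0.74]
```

View pics/s11.png

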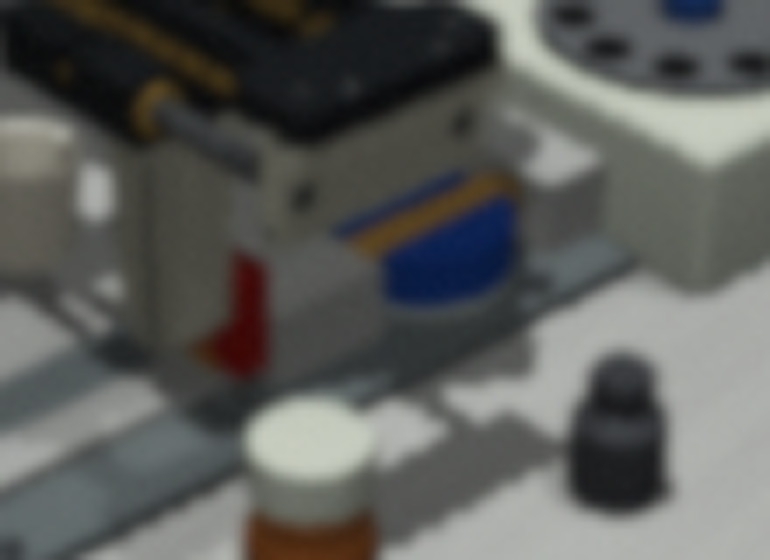

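The plate (250,315) is against the guide, the bolt lies through the disc, and the force has jumped to about 6 N. One more firm millimetre, then I'll retreat.

Request:
arm_command:
  fingers: [0, 0, 0, 0, 0, 0, 0, 0, 0, 0, 0, 0, 0, 0, 0]
  dp:
    - [1, 0, 0]
    - [0, 0, 0]
    - [0, 0, 0]
    - [-6, 0, 0]
    - [-12, 0, 0]
    - [-15, 0, 0]
    - [-15, 0, -15]
    - [-20, 0, -30]
    - [-25, 0, -35]
    - [-25, 0, -20]
    - [-25, 0, 0]
    - [-25, 0, 0]
    - [-10, 0, 0]
    - [0, 0, 0]
    - [0, 0, 0]
  roll: [0, 0, 0, 0, 0, 0, 0, 0, 0, 0, 0, 0, 0, 0, 0]

```text
clock: 22.15
tool_pos: [0.4794, -0.1862, 0.1255]
eef_rot: [[0.189, 0.982, 0.0], [0.982, -0.189, 0.001], [0.001, -0.0, -1.0]]
force: [0.4, -0.5, -0.2]
gripper_width: 0.0007
```

```bash
python3 meas.py pics/t12.png; python3 -c "
from h import *
p,d=grab_frame('scene');cv2.imwrite('pics/s12.png',cv2.resize(p[130:240,190:360,::-1],None,fx=4.5,fy=4.5))"
```

```text
t 22.15 changer [-2.712e+02  1.000e-01] z 125.5 yaw err 0.0006276250443264519 F [ 0.42 -0.53 -0.23] Fch [-0.44 -0.51] w 0.0007075588630700025 tilt [ 0.001 -0.    -1.   ] j [ 0.56  0.51 -0.41  2.15  0.39  0.55 -0.33]
[ 0.04033039 -0.9991864   0.5296332   0.08359461] angle rel changer 0.23146246593230657
```

View pics/t12.png

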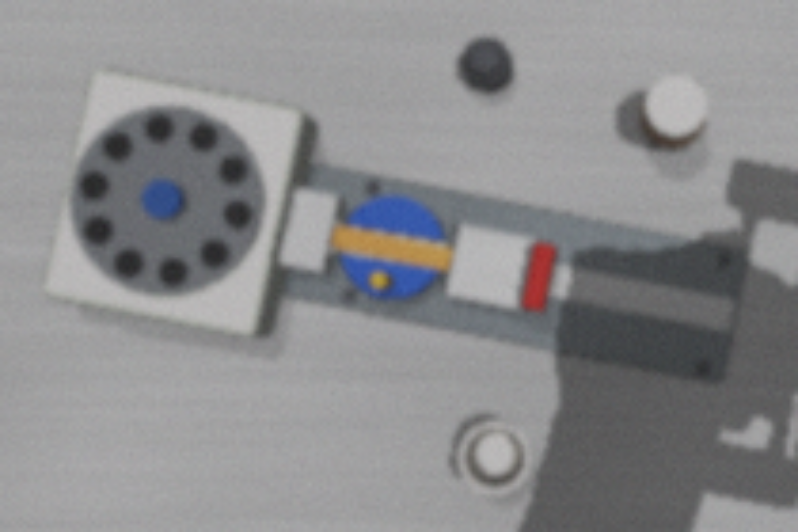

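View pics/s12.png

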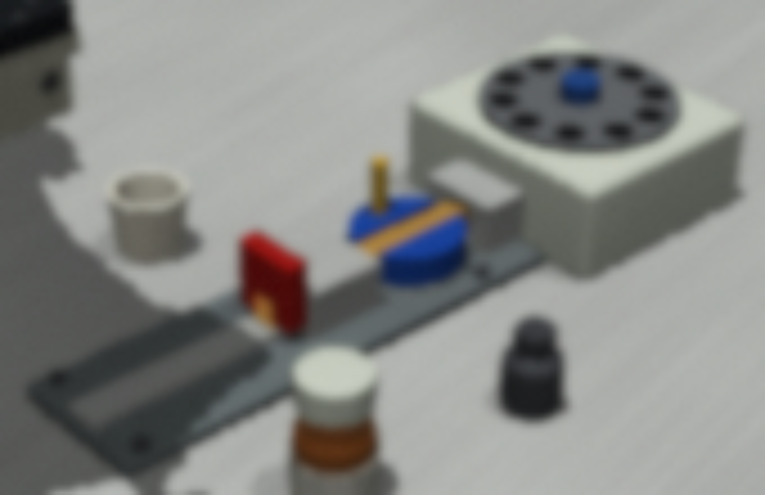

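The plate at (540,277) touches the guide and the brass bolt runs through the disc into the socket. The bystanders stand where they were. The script's 0.23 rad slot reading is not valid here, because the mask looks for an empty white slot and brass now fills it. Handing in.

```bash
python3 -c "
from bench import *
print(close_job())"
```

```text
the job is handed in; nothing more can be done
None
```

The transit lock is set and the job is handed in at about 22 s. I turned the disc by pushing the peg with shut fingers, then pushed the red plate until the bolt was home against the guide. I then backed the hand away and raised it.

**Disc:** The first push overshot to about -0.11 rad and the push back went to about +0.14 rad. A third push brought it to about 0.06 rad before the bolt went in.

**Bolt:** The force rose to about 6 N when the plate met the guide. The last pictures show the bolt through the disc into the socket and the plate touching the guide.

**Bystanders and hand:** The jar, crucible and weight look unmoved in the last pictures. The hand was clear, with the force reading near zero.

**Check that disagreed:** My last slot-angle reading gave 0.23 rad, over the 0.15 limit. I set it aside because the mask looks for an empty white slot and the brass bolt now fills it. With a 12 mm bolt in the 16 mm slot, the disc should have only about 0.07 rad of play. I did not measure the final disc angle any other way.

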